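Check the pull switch of the lamp holder

ROBOT

A 6-joint arm with a two-finger parallel gripper is mounted at the origin on the work surface. World frame = base frame: x ahead of the robot, y to its left, z up, the work surface at z = 0. Lengths are in m, angles in degrees, forces in N, time in s.
With the tool pointing down it reaches from about 0.375 to 0.75 m from the base axis. Payload 9 kg.
Tool frame: the origin (TCP) lies where the fingers leave the gripper's body, on its centre line; the fingertips stand 73 mm ahead of it and the grasp point (between the pads) lies 54 mm ahead of it (robot.tip_reach is the distance from the TCP to the fingertips, in m); z points along the fingers, y is the direction in which the jaws open and shut (so a half turn about z gives the same grasp; the last joint's range is limited). The gripper opens to 85 mm and grips with 20 to 120 N. Pads are 22 mm wide; open, the fingers measure 114 mm over their backs; the gripper's body (76 mm by 85 mm) begins 54 mm behind the grasp point. The pads swing forward as they close: fully open they stand 13 mm farther back than shut.
Start: joints at [57.141, 5.964, 5.575, 89.605, 0, 77.527], TCP at [0.209, 0.562, 0.304] pointing down, gripper open.
Joint ranges: [-171.21, 171.21], [-48.23, 106.86], [-62.78, 66.21], [-105.2, 120.99], [-86.42, 89.51], [-180, 180]. Speed limits (degrees/s): [127.2, 127.2, 147.25, 180, 180, 180].

INTERFACE

Orientations are given as [roll, pitch, yaw] about the fixed x, y, z axes, in that order (R = Rz(yaw) Ry(pitch) Rx(roll)).
In Python, from plant import robot gives the robot as it stands. Calls block until the motion is done:
- robot.move_pose(position, orientation): joint-space move of the TCP to a pose.
- robot.line_to(position, vel=0.15, rotation=None, guard=None): straight line of the TCP; rotation=None keeps the orientation; vel is the mean speed in m/s. With guard (N) it stops when the force on the tool has changed by that much, and returns True; else False.
- robot.goto_joints(angles): joint-space move.
- robot.set_gripper(opening): finger opening in m; the grip force is fixed at half the most; returns when the fingers have stopped.
- robot.pause(seconds).
- robot.ik(position, orientation): joint angles nearest the present ones, or None.
- robot.observe(): the state.
- robot.grab_frame(name): name is "scene" or "top"; returns the picture (400x640x3 uint8, blue, green, red); there is no depth.
- robot.get_calibration(name): a dict with "vertical_fov" (degrees; the focal length in pixels is half the picture's height over the tangent of half this angle, whatever the lens; pixels are square), "cx", "cy" (the principal point, pixels), "k1" (the pictures are not rectified: a ray, as slopes to the right and down, at radius r is drawn at 1 + k1 r^2 times it, then the intrinsics apply), "rvec" (rotation vector, rad) and "tvec" (3), from world to camera coordinates, as OpenCV has them. Camera axes: x right, y down, z forward; pixel columns grow to the right and rows downward; lengths in m; the calibration is good to about 2 mm. A picture is of the moment at which its call begins. get_calibration takes no time and is no camera call.
A pose or a line that the arm cannot do raises robot.IKError and nothing moves.
- robot.job_done(): hands the job in, once; it reports no verdict.
The state is a dict: "time": time; "q": joint angles; "qvel": joint speeds; "joint_torque": joint torques, N m; "tool_pos": TCP position; "tcp_rot": TCP orientation; "ft_force": force on the tool from outside, world axes, zero at the start; "torque": the same for the moment, N m; "gripper_width": finger opening in m.
Only numpy, scipy, OpenCV 4.12 (cv2) and the standard library are available. Lean on these libraries where they do the work, as an engineer would, in place of code of your own. Each camera call takes 0.05 s, during which the arm holds its last target.

TASK

Check the switch of the empty brass lamp socket before a bulb is fitted: take the ivory knob on the socket's own dark wooden plinth, pull it straight up until it is fully out at its on detent, and let it stay out for a second. Then push it fully home again, so that the switch is off, and let go. The knob on the grey supply box stays pushed in, and the green glass jar must stay where it stands.

Things in the scene. Friction and masses are not known exactly. Their poses are not given: they have to be found in the camera images.
- lamp_knob (a joint): The knob to work, on the lamp holder's dark wooden plinth (90 x 180 mm, 45 mm high, screwed down). In m: 0 = pushed in (off, the start), 0.030 = fully out, straight up (on), at a stop. A detent holds it at both ends: it resists with about 8 N at most, early in the travel, and past the middle draws the knob on to the far end, either way.
- lamp_knob_grip (a point): Centre of that knob's ivory head, an upright cylinder 28 mm in diameter, 24 mm tall, on a thin stem; moves with it. Pushed in: 75 mm above the bench, head's underside 18 mm above the plinth, with an 8 mm high bush between. z up; y along the plinth to the brass socket's swivel, 110 mm away; x across the plinth. The socket leans away, top 95 mm above the plinth. 60 mm round the knob is clear.
- supply_knob (a joint): The same kind of ivory push-pull knob on the bystander, a grey painted steel box (110 x 170 x 45 mm) with a black round outlet and an amber pilot light but no brass socket. Value in m: 0 = pushed in, 0.030 = out. It starts pushed in and is to stay so.
- jar: Bystander: loose squat green glass jar with cork, 68 mm in diameter, 85 mm high, 0.3 kg, upright between the plinth and the grey box; origin at the centre of its underside, z up. A black funnel (80 mm wide, 88 mm high) stands near it; a white test tube rack with glass rods and tubes stands behind.
Things that resemble listed ones, but are neither listed nor needed, are in the scene too. Of the things shaped like the part that bears lamp_knob, the dark wooden one is meant.

How it is judged (in metres and radians):
On the way, in this order (a step that is already met when the one before it is completed fails the run):
1. the lamp holder's knob is out at its on detent and stays there for half a second (value of joint lamp_knob above 0.022 m), for 0.5 s.
2. the lamp holder's knob is pushed home again (value of joint lamp_knob below 0.005 m), for 0.2 s.
At the end, for the whole second after the job is handed in: The lamp holder's knob has been out (more than 22 mm) for half a second and is home again (less than 5 mm out); the supply box's knob is in (less than 5 mm out); the jar stands upright (within 0.2 rad), at rest, within 20 mm of where it was (value of joint each of lamp_knob, supply_knob below 0.005 m and distance of jar from where it was at the start of the episode below 0.02 m and angle between jar's own z axis and vertical below 0.2 rad and linear speed of jar below 0.02 m/s); the robot touches nothing.
It fails at once if the supply box's knob is pulled out (more than 8 mm) (value of joint supply_knob above 0.008 m).
It fails at once if the jar is shoved more than 20 mm or tipped more than 0.35 rad (distance of jar from where it was at the start of the episode above 0.02 m or angle between jar's own z axis and vertical above 0.35 rad).
It also fails if it takes over 32 s, if anything falls off the work surface, if the arm or the gripper's body presses on something with over 40 N, if the wrist force passes 120 N, or if a joint passes its speed limit or range.

## Working session

There is one attempt and no reset: what is moved stays moved. The work goes in short steps, each a Python script; the robot and the scene stay as the last script left them, time stands still between calls to the robot, and variables do not carry over. Pictures are saved under pics/ and viewed, and the job is handed in when it is done.

```bash
mkdir -p pics; ls; python3 - <<'E'
from plant import robot
import cv2
for n in("scene","top"):
    cv2.imwrite(f"pics/{n}0.png",robot.grab_frame(n)); print(n,robot.get_calibration(n))
o=robot.observe(); print(o['time'],o['tool_pos'],o['tcp_rot'],o['gripper_width'],robot.tip_reach)
E
```

```text
pics
scene {'vertical_fov': 48.35796911866963, 'cx': 314.3516330166208, 'cy': 185.34723200219753, 'k1': -0.007439182034654583, 'rvec': array([ 0.85641209,  2.54422687, -1.05879455]), 'tvec': array([ 0.36685182, -0.1904135 ,  1.45080022])}
top {'vertical_fov': 53.94600238993916, 'cx': 318.883669246081, 'cy': 200.63213655039567, 'k1': -0.023870348345655424, 'rvec': array([ 2.14909398, -2.1908913 ,  0.11831687]), 'tvec': array([0.10198501, 0.52379682, 1.03101874])}
0.1 [0.20886623 0.56223775 0.30319524] [-1.79932901e+02 -1.65951413e-02  1.59613621e+02] 0.08558027110258579 0.0726
```

View pics/scene0.png

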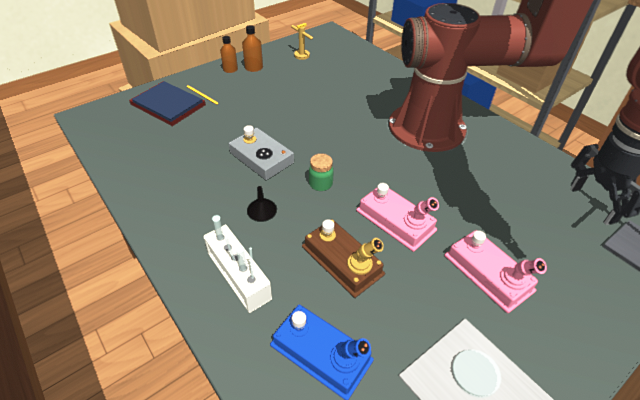

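View pics/top0.png

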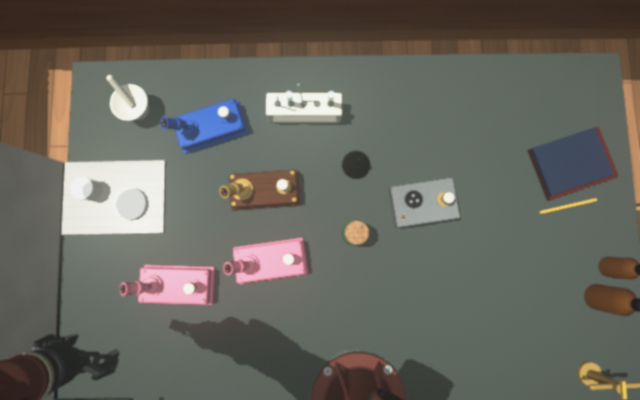

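Candidates for the ivory knob in the scene view are:
- dark wooden plinth (327,228)
- pink (382,188)
- pink (478,237)
- blue (299,319)
- grey supply box (249,133)

In the top view, the brown plinth's knob is at (283,186). I choose the brown wooden one with the brass socket, and will measure it and check it in a close crop.

```bash
cat > h.py <<'E'
import numpy as np, cv2
def ray(c,px):
    f=200/np.tan(np.radians(c['vertical_fov'])/2)
    d=((px[0]-c['cx'])/f,(px[1]-c['cy'])/f); r=np.hypot(*d); u=r
    for _ in range(20): u=r/(1+c['k1']*u*u)
    s=u/r if r else 1
    R=cv2.Rodrigues(np.array(c['rvec']))[0]
    v=R.T@np.array([d[0]*s,d[1]*s,1]); return -R.T@np.array(c['tvec']), v/np.linalg.norm(v)
def plane(c,px,z):
    o,v=ray(c,px); return o+v*(z-o[2])/v[2]
def tri(r1,r2):
    A=np.stack([r1[1],-r2[1]],1); s=np.linalg.lstsq(A,r2[0]-r1[0],rcond=None)[0]
    a=r1[0]+s[0]*r1[1]; b=r2[0]+s[1]*r2[1]; return (a+b)/2,np.linalg.norm(a-b)
def proj(c,p):
    p=cv2.Rodrigues(np.array(c['rvec']))[0]@p+c['tvec']; x=p[:2]/p[2]; f=200/np.tan(np.radians(c['vertical_fov'])/2)
    return x*(1+c['k1']*(x@x))*f+[c['cx'],c['cy']]
E
python3 - <<'E'
from h import *
from plant import robot
S,T=[robot.get_calibration(n) for n in("scene","top")]
s=cv2.imread("pics/scene0.png");t=cv2.imread("pics/top0.png")
def blob(im,box,vmin):
    x0,y0,x1,y1=box; h=cv2.cvtColor(im[y0:y1,x0:x1],cv2.COLOR_BGR2HSV)
    m=((h[...,1]<75)&(h[...,2]>vmin)).astype(np.uint8)
    n,l,st,ce=cv2.connectedComponentsWithStats(m)
    i=1+np.argmax(st[1:,4]); print(st[i]+[x0,y0,0,0,0],ce[i]+[x0,y0]); return ce[i]+[x0,y0]
a=blob(s,(312,212,342,245),140); b=blob(t,(265,170,300,205),120)
p,g=tri(ray(S,a),ray(T,b)); print("knob",p,g, np.hypot(*p[:2]), plane(S,a,.075),plane(T,b,.075))
# plinth direction: brass mask top / socket swivel
h=cv2.cvtColor(t,cv2.COLOR_BGR2HSV)
m=((h[...,0]<20)&(h[...,1]>90)&(h[...,2]<130)).astype(np.uint8); m[:165]=0;m[215:]=0;m[:,:228]=0;m[:,302:]=0
m=cv2.morphologyEx(m,cv2.MORPH_CLOSE,np.ones((5,5)))
c=max(cv2.findContours(m,0,2)[0],key=cv2.contourArea); r=cv2.minAreaRect(c); bp=cv2.boxPoints(r); print(r)
P=[plane(T,q,.045) for q in bp]; print(np.round(P,4),[np.linalg.norm(P[i]-P[i-1]) for i in range(4)])
C=np.mean(P,0);print("plinth centre",C)
cs=cv2.resize(s[190:310,280:410],None,fx=4,fy=4,interpolation=2)
ct=t[150:230,210:320].copy(); cv2.drawContours(ct,[np.int32(bp-[210,150])],0,(0,255,0),1); ct=cv2.resize(ct,None,fx=2.5,fy=2.5)
out=np.zeros((480,800,3),np.uint8); out[:,:520]=cs; out[:200,525:800]=ct; cv2.imwrite("pics/crop.png",out)
for n,px in(("jar",(357,232)),("funnel",(356,165)),("greyknob",(448,199)),("pinkknob",(289,259)),("sockettop",(227,191))): print(n,plane(T,px,.08))
E
```

```text
[322 219  13  15 140] [327.70714286 225.41428571]
[276 178  13  13 126] [281.98412698 184.02380952]
knob [0.5648775  0.18557981 0.08210032] 0.0009976007990892032 0.5945809087709486 [0.56130314 0.18065605 0.075     ] [0.56557433 0.18654916 0.075     ]
((262.6402282714844, 188.76220703125), (33.9024772644043, 68.24668884277344), 83.6598129272461)
[[0.5953 0.336  0.045 ]
 [0.6122 0.1549 0.045 ]
 [0.5216 0.1462 0.045 ]
 [0.505  0.3256 0.045 ]] [np.float64(0.09091905034778798), np.float64(0.181891710087504), np.float64(0.09103466586325856), np.float64(0.18023535540233063)]
plinth centre [0.55854938 0.24066869 0.045     ]
jar [ 0.43825908 -0.00298674  0.08      ]
funnel [ 0.61086399 -0.00550713  0.08      ]
greyknob [ 0.51802916 -0.23945594  0.08      ]
pinkknob [0.37375638 0.17032821 0.08      ]
sockettop [0.54946903 0.32735225 0.08      ]
```

View pics/crop.png

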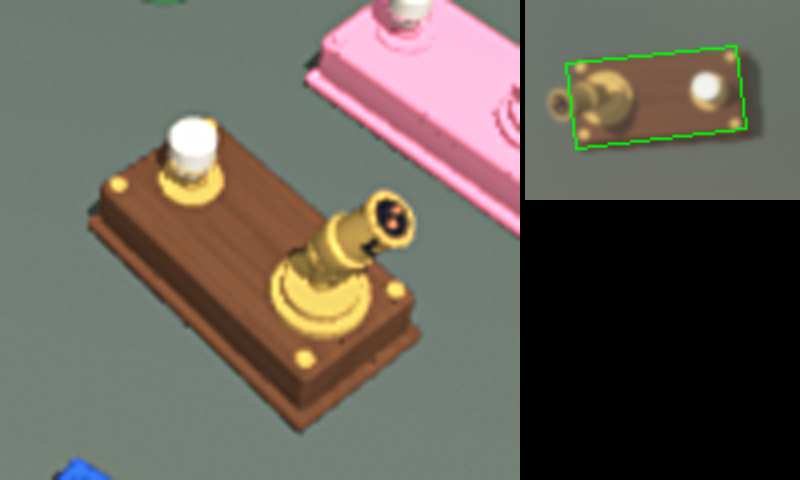

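The crop shows the brass socket on the dark wooden plinth with its ivory knob, at scene (327,225). The plinth measures 91 x 181 mm against 90 x 180 given. The knob estimate agrees with the plinth's axis: (0.5636, 0.1859) from geometry against about (0.564, 0.186) from rays. The plinth's yaw is about 95.3°. I'll approach with the jaws closing across the plinth.

```bash
python3 - <<'E'
from h import *
from plant import robot
x,y=.5637,.1858; R=[180,0,95.3]
print(robot.ik([x,y,.26],R), robot.ik([x,y,.13],R))
robot.move_pose([x,y,.26],R)
print(robot.line_to([x,y,.131],vel=.12,guard=12))
o=robot.observe(); print(o['time'],o['tool_pos'],o['tcp_rot'],o['ft_force'])
a=robot.grab_frame("scene");b=robot.grab_frame("top")
out=np.zeros((500,800,3),np.uint8); out[:,:480]=cv2.resize(a[160:285,270:390],None,fx=4,fy=4); out[:400,480:]=cv2.resize(b[130:230,230:310],None,fx=4,fy=4); cv2.imwrite("pics/pre.png",out)
E
```

```text
[ 5.63024881  4.56818769 -0.46055781 84.9712545   0.         90.33024881] [  5.63024881   7.27597144 -11.1987421   71.52528646   0.
  90.33024881]
False
3.2083 [0.56425254 0.18586716 0.13196911] [1.79915413e+02 3.29307598e-04 9.53002853e+01] [ 0.42519892 -0.40866697 -0.22456702]
```

View pics/pre.png

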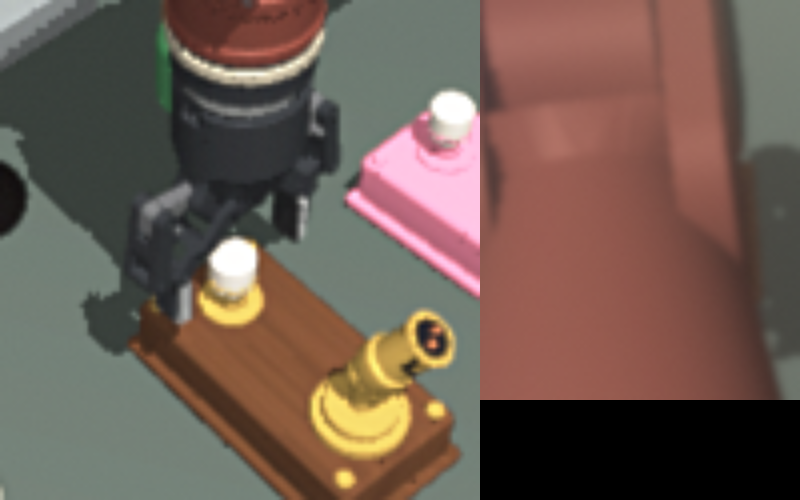

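The ivory knob, at crop (233,265), sits midway between the two open fingers at (182,300) and (292,215). The top view is hidden by the arm. Next I close the gripper and pull.

```bash
python3 - <<'E'
from h import *
from plant import robot
robot.set_gripper(0.0)
def st(m):
    o=robot.observe(); print(m,round(o['time'],2),np.round(o['tool_pos'],4),np.round(o['ft_force'],1),round(o['gripper_width'],4)); return o
o=st("closed"); w=o['gripper_width']
if .02<w<.033:
    p=np.array(o['tool_pos']); print(robot.line_to([.5637,.1858,.131+.030],vel=.04,guard=35)); st("up")
    a=robot.grab_frame("scene"); cv2.imwrite("pics/up.png",cv2.resize(a[160:285,270:390],None,fx=4,fy=4))
    robot.pause(.8); st("held")
E
```

```text
closed 3.88 [0.5636 0.1858 0.1313] [-2.9 -0.8  4.2] 0.0264
False
up 4.78 [0.5636 0.1858 0.1613] [-3.2 -0.7  5.3] 0.0266
held 5.63 [0.5637 0.1858 0.1614] [-4.6 -1.1  5.1] 0.0262
```

View pics/up.png

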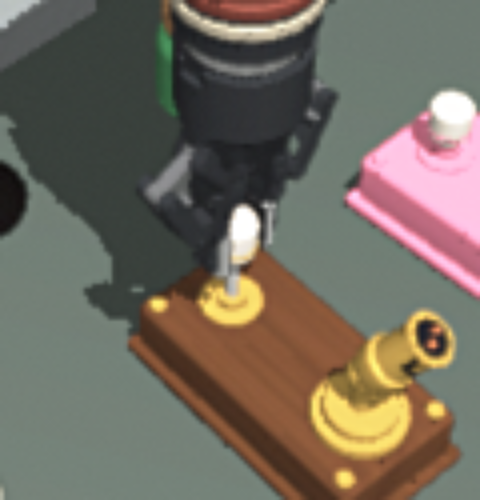

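The knob has risen and its stem is visible below the head, at crop (233,280). I'll quantify the travel before pushing back.

```bash
python3 - <<'E'
from h import *
from plant import robot
S=robot.get_calibration("scene")
for d in(0,.01,.02,.025,.03):
    # top centre, near-side underside, crop coords
    print(d,[np.round((proj(S,np.array([.5637,.1858,z+d]))-[270,160])*4,0) for z in(.087,.075,.063)])
a=robot.grab_frame("scene")
for n,im in(("before",cv2.imread("pics/scene0.png")),("now",a)):
    h=cv2.cvtColor(im[205:240,315:345],cv2.COLOR_BGR2HSV); m=((h[...,1]<90)&(h[...,2]>150)).astype(np.uint8)
    k,l,s,c=cv2.connectedComponentsWithStats(m); i=1+np.argmax(s[1:,4]); print(n,s[i],(c[i]+[45,45])*4)
cv2.imwrite("pics/up2.png",cv2.resize(a[200:245,305:350],None,fx=12,fy=12,interpolation=2))
E
```

```text
0 [array([234., 256.]), array([233., 269.]), array([232., 282.])]
0.01 [array([234., 244.]), array([234., 258.]), array([233., 271.])]
0.02 [array([235., 233.]), array([234., 247.]), array([234., 260.])]
0.025 [array([235., 227.]), array([234., 241.]), array([234., 254.])]
0.03 [array([235., 221.]), array([235., 235.]), array([234., 249.])]
before [  7  14  13  16 150] [231.52       263.54666667]
now [ 10   6  10  23 119] [238.48739496 241.68067227]
```

View pics/up2.png

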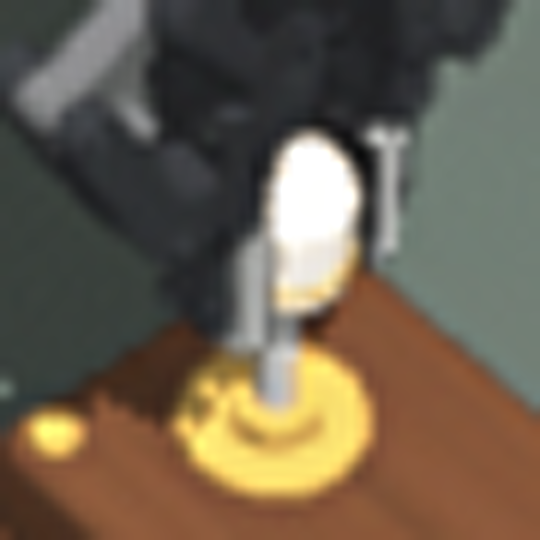

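The head's top edge rose 8.2 px and its underside about 9 px, which is 28–31 mm, so the knob is fully out. It has been held for over 0.8 s. Now I push it home.

```bash
python3 - <<'E'
from h import *
from plant import robot
def st(m):
    o=robot.observe(); print(m,round(o['time'],2),np.round(o['tool_pos'],4),np.round(o['ft_force'],1),round(o['gripper_width'],4))
robot.pause(.3)
print(robot.line_to([.5637,.1858,.1305],vel=.04,guard=35)); st("down")
robot.pause(.3); st("d2")
robot.set_gripper(.08); st("open")
a=robot.grab_frame("scene"); cv2.imwrite("pics/dn.png",cv2.resize(a[160:285,270:390],None,fx=4,fy=4))
E
```

```text
False
down 6.89 [0.5637 0.1858 0.1312] [-6.2 -1.1  8.2] 0.0261
d2 7.19 [0.5637 0.1858 0.1313] [-5.6 -0.8  7.7] 0.0262
open 7.76 [0.5637 0.1858 0.1305] [-0.5 -1.4 -0.3] 0.0802
```

View pics/dn.png

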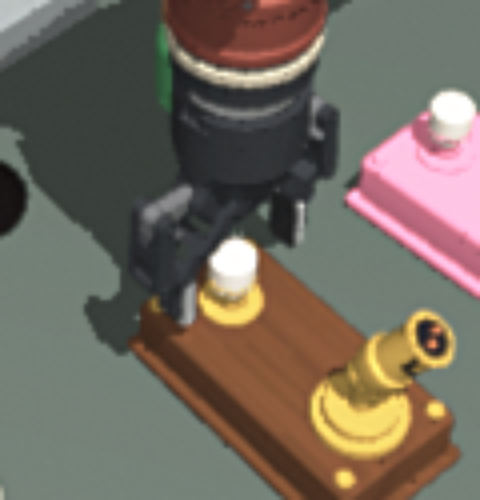

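The knob is home and released: the head is at crop (233,265), as before. I'll retreat straight up, compare the pictures and hand in.

```bash
python3 - <<'E'
from h import *
from plant import robot
robot.line_to([.5637,.1858,.26],vel=.12)
robot.move_pose([.209,.562,.304],[180,0,159.6]); robot.pause(.3)
o=robot.observe(); print(o['time'],o['ft_force'])
for n in("scene","top"):
    a=robot.grab_frame(n); cv2.imwrite(f"pics/{n}_end.png",a); b=cv2.imread(f"pics/{n}0.png")
    m=(cv2.absdiff(a,b).max(2)>25).astype(np.uint8); k,l,s,c=cv2.connectedComponentsWithStats(m)
    print(n,[list(map(int,r)) for r in s[1:] if r[4]>3])
    if n=="scene":
        h=cv2.cvtColor(a[212:245,312:342],cv2.COLOR_BGR2HSV); m=((h[...,1]<75)&(h[...,2]>140)).astype(np.uint8)
        k,l,s,c=cv2.connectedComponentsWithStats(m); i=1+np.argmax(s[1:,4]); print(s[i],c[i]+[312,212])
E
```

```text
11.225 [ 0.131448    1.21313625 -0.65735729]
scene [[627, 45, 13, 24, 43], [626, 70, 1, 4, 4], [631, 131, 4, 2, 4], [635, 133, 5, 3, 9], [595, 143, 4, 5, 9], [588, 144, 4, 2, 4], [582, 146, 3, 3, 5], [577, 153, 3, 3, 6], [635, 153, 5, 1, 5], [570, 157, 7, 9, 15], [584, 158, 7, 8, 13], [467, 164, 2, 3, 4], [571, 167, 5, 5, 10], [585, 167, 8, 3, 12], [570, 175, 11, 18, 74], [580, 177, 9, 13, 24], [477, 183, 3, 4, 5], [437, 186, 2, 4, 4], [635, 187, 5, 3, 6], [602, 191, 14, 33, 112], [617, 190, 6, 5, 12], [488, 195, 2, 6, 7], [626, 197, 5, 4, 11], [618, 200, 4, 6, 16], [626, 208, 14, 10, 36], [618, 215, 4, 5, 12], [610, 221, 9, 4, 19], [510, 240, 5, 3, 9], [524, 255, 2, 3, 5], [520, 257, 2, 2, 4]]
[ 10   7  13  15 140] [327.70714286 225.41428571]
top [[75, 336, 5, 8, 17]]
```

View pics/scene_end.png

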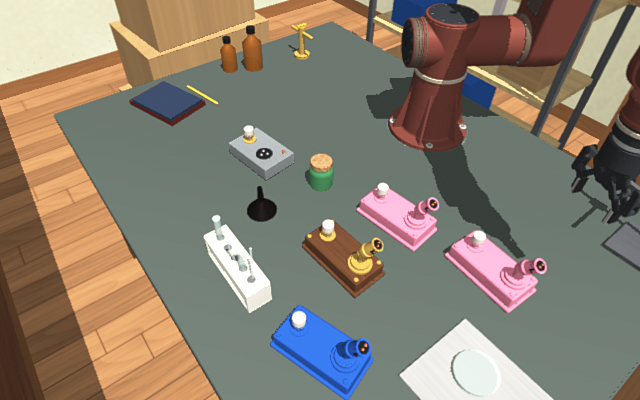

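The knob is at (327.7,225.4), the same as at the start. The jar (321,172) and the supply knob (249,133) are unchanged, and only the arm and its shadow differ.

```bash
python3 -c "
from plant import robot
robot.job_done(); print(robot.observe()['time'])"
```

```text
the job is handed in; nothing more can be done
the job is handed in; nothing more can be done
```

I pulled the ivory knob on the dark wooden plinth straight up to its on detent, held it out for over a second, then pushed it home, let go and moved the arm clear. The job is handed in, and the clock read about 11 s of the 32 s allowed.

- **Knob out:** the pictures showed 28–31 mm of travel with the stem exposed. It was partly hidden by the fingers, so this is an estimate.
- **Knob home:** in the final picture it sits at exactly its starting pixel, (327.7, 225.4).
- **Bystanders:** the jar and the supply box's knob show no change from the first pictures; only the arm and its shadow differ.
- **Forces:** the readings I took at rest were about 10 N or less, and no guard tripped.
- **Disagreements:** the ray-triangulated knob height came out at 82 mm against the given 75 mm. I put this down to the bright top face, and used the given height instead. No other check failed.

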